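Flip open the cap box

ROBOT

A 6-joint arm with a two-finger parallel gripper is mounted at the origin on the work surface. World frame = base frame: x ahead of the robot, y to its left, z up, the work surface at z = 0. Lengths are in m, angles in rad, forces in N, time in s.
With the tool pointing down it reaches from about 0.3 to 1 m from the base axis. Payload 5.1 kg.
Tool frame: the origin (TCP) lies at the very end of the fingers, on their centre line; the grasp point (between the pads) lies 19 mm behind it (manip.tcp_to_grasp is the distance from the TCP to the grasp point, in m); z points along the fingers, y is the direction in which the jaws open and shut (so a half turn about z gives the same grasp; the last joint's range is limited). The gripper opens to 95 mm and grips with 3 to 60 N. Pads are 20 mm wide; open, the fingers measure 119 mm over their backs; the gripper's body (75 mm by 180 mm) begins 59 mm behind the grasp point.
Start: joints at [-1.297, 0.124, 1.65, -0, 1.367, -0.083], TCP at [0.227, -0.609, 0.215] pointing down, gripper open.
Joint ranges: [-2.61, 2.61], [-1.02, 2.33], [0.03, 2.71], [-1.35, 4.49], [0.32, 2.68], [-2.91, 2.91]. Speed limits (rad/s): [2.57, 2.57, 3.14, 3.14, 3.14, 3.14].

INTERFACE

Orientations are given as a rotation vector (axis times angle).
In Python, from cell import manip gives the robot as it stands. The module is installed in compiled form; this text tells all that it offers.
- The arm moves only by the tool apply_moves, never from a script. Its argument "rows" is a list of rows, each a list of 3 entries, a list of its own where there are three numbers: the shift along the tool's x, y, z in cm, then the turn about the tool's z in rad, then the opening, from -1 (shut) to 1 (fully open), so that 0 is half open. A call has 1 to 20 rows; each row shifts and turns the commanded pose from where the row before left it, along the tool's axes as they then stand; what a row does not reach is not made up. A row lasts 1/12 s, in which the tool goes at most 41.7 mm and 7.16 degrees, less where a joint would pass 70% of its speed; a pose out of reach is approached as far as the arm can. A call with a gripper value outside its range is refused whole. The fingers move at their own pace and stop on an object; the grip force is fixed at half the most. Time passes only in rows, so rows that do not move let the fingers close. It gives the time, the measured TCP pose, the force and the opening at its end, in the units of the state.
- manip.get_obs(): the state, without advancing time (a new reading comes with each control period).
- manip.read_camera(name): name is "scene" or "side" or "wrist"; returns a dict with "color" (400x640x3 uint8, red, green, blue), "range_z" (400x640 float32, m along the optical axis (not along the pixel's ray), 0 where there is no reading), "fx", "fy", "cx", "cy" (pixels), "pose" (4x4, takes a point from camera to world coordinates). Camera axes: x right, y up, looking along -z (the intrinsics and any distortion apply to the point x, -y, -z); pixel columns grow to the right and rows downward; lengths in m; the calibration is good to about 2 mm. A picture is of the moment at which its call begins.
- manip.job_done(): hands the job in, once; it reports no verdict.
Trained networks look in a picture, given as the dict that the camera call returned (one of the last four; its "shot" number tells which), for a name from the list of things; names that differ only in an ending like _2 or _b are one class to them, and where a whole thing is asked for, a point or a joint stands for the part that bears it (a point fixed in the world has none). Each returns a list of dicts, best first, with "confidence" (0 to 1); they miss things now and then, are a little off and sometimes report something else, mostly with a low value. They report only what shows in the picture. A call takes as long as a camera call. They do not tell look-alikes from the thing itself.
- manip.spot_in(thing, picture): "box" ([left, top, right, bottom] in pixels, round what is visible of it).
- manip.outline_of(thing, picture): "pixels" (400x640 bool, what is visible of it) and "box" ([left, top, right, bottom] in pixels, round what is visible of it).
- manip.tip_of(thing, picture): "position" ([row, column] in pixels: a listed point, or the origin of a listed thing).
The state is a dict: "clock": time; "joint_positions": joint angles; "qd": joint speeds; "joint_efforts": joint torques, N m; "position": TCP position; "tool_rot": TCP orientation; "contact_force": force on the tool from outside, world axes, zero at the start; "wrist_torque": the same for the moment, N m; "opening": finger opening in m.
Only numpy, scipy, OpenCV 4.12 (cv2) and the standard library are available. Lean on these libraries where they do the work, as an engineer would, in place of code of your own. Each camera call takes 0.05 s, during which the arm holds its last target.

TASK

First push the screw-top jar along the table, to either side, until no part of it stands in front of the wooden cap box; then push the box's lid up from under its front lip and over past upright, so that it stays leaning open by itself. Grip nothing and lift nothing off the table: push gently with the fingers only, keep the jar upright, and do not shift the two bottles, the opener or the shaker.

Things in the scene. Friction and masses are not known exactly. Their poses are not given: they have to be found in the camera images.
- cap_box: open-topped pale wooden box for bottle caps, fixed to the table, 110 (x) by 150 (y) by 90 mm high under its lid, walls 8 mm. Origin: centre of its underside, on the table; its -x side is the front (towards the robot, turned by up to 0.3 rad), +y its left as the robot sees it, z up. The hinge runs along the top of its +x (far) rim. Fixed equipment up to 0.3 m high stands well clear: crate far left, bin far right, pot at the back.
- lid (a joint): lid angle, rad: 0 shut, grows as the front rises, 1.95 leaning open against the end stop. Free hinge, hardly any friction: falls shut from below about 1.5, falls open from above it. Wooden board 138 (hinge to front edge) x 150 x 10 mm, about 0.18 kg; shut, its lip sticks out 28 mm past the box's front wall, underside 90, top 100 mm above the table. About 1 N under the lip lifts it.
- lid_lip (a point): middle of the lower front edge of the lid's lip; moves with the lid. Axes are the lid's: -x from hinge to lip, y along the hinge, z out of its upper face. Shut: 90 mm above the table, 28 mm in front of the box's front wall.
- lid_hinge (a point): middle of the hinge axis, fixed to the box: box frame x +55, y 0, z 90 mm. The axis is along the box's y; lid_lip is 138 mm from it.
- jar: glass jar with a metal screw top, diameter 70, height 80 mm, about 0.3 kg, loose, standing 20 to 45 mm (clear gap) in front of the lip. Origin: centre of its underside, z up. Friction with the table varies; it slides upright if pushed below half its height.
- bottle_left: clear glass bottle, diameter 62, height 210 mm, loose, standing just beyond the box's left (+y) side; leave alone. Origin: centre of underside.
- bottle_right: clear glass bottle, same size, beyond the box's right (-y) side; leave alone. Origin: centre of underside.
- opener: bottle opener lying flat left of the box's front, wooden handle 20 mm thick and steel loop head, 146 mm long overall, 34 wide; leave alone. Origin: near its middle, at table level; x points to the head.
- shaker: steel shaker, diameter 42, height 77 mm, standing right of the box's front; leave alone. Origin: centre of underside.
Things that resemble listed ones, but are neither listed nor needed, are in the scene too. Leave any orange or red look-alike of the bottle_left alone. Several things look just like the jar: the one meant starts farthest to the robot's left.

How it is judged:
By the outcome, as a careful person would: the job done as asked, in the order asked, and still so for the second after the job is handed in, with the robot touching nothing.
It also fails if it takes over 54 s, if anything falls off the work surface, if the arm or the gripper's body presses on something with over 40 N, if the wrist force passes 120 N, or if a joint passes its speed limit or range.

## Working session

There is one attempt and no reset: what is moved stays moved. The work goes in short steps, Python scripts to look and compute and a tool call to move; the robot and the scene stay as the last step left them, time stands still between calls to the robot, and variables do not carry over. Pictures are saved under pics/ and viewed, and the job is handed in when it is done.

Besides the shell and the picture viewer there is one more tool, called as name([rows], argument=value, ...), one row to a line, values as JSON. apply_moves: Moves the arm, as the interface text tells. Its arguments: {"type":"object","properties":{"rows":{"type":"array"}},"required":["rows"]}

```bash
mkdir -p pics; cat > h.py <<'E'
import numpy as np, cv2
from cell import manip
def save(d,n): cv2.imwrite('pics/'+n,cv2.cvtColor(d['color'],cv2.COLOR_RGB2BGR))
def pts(d):
    z=d['range_z'];v,u=np.mgrid[0:400,0:640]
    P=np.stack([(u-d['cx'])/d['fx']*z,-(v-d['cy'])/d['fy']*z,-z,np.ones_like(z)],-1)
    W=P@d['pose'].T
    W=W[...,:3]; W[z<=0]=np.nan
    return W
E
python3 - <<'E'
from h import *
o=manip.get_obs();print(o)
for c in ['scene','side','wrist']:
    d=manip.read_camera(c);save(d,c+'0.png');np.savez(c+'0.npz',**{k:v for k,v in d.items()});print(c,d['fx'],d['cx'],d['cy'],d['pose'].round(3).tolist(),[k for k in d])
    for t in ['jar','cap_box','lid','bottle_left','opener','shaker']:
        for r in manip.spot_in(t,d): print(t,np.round(r['box']),round(r['confidence'],2))
E
```

```text
{'clock': 0.0, 'joint_positions': array([-1.29659017e+00,  1.24478159e-01,  1.65164191e+00,  3.18466258e-06,
        1.36750899e+00, -8.26209704e-02]), 'qd': array([-0.0003838 , -0.00146474,  0.00125793, -0.00095271,  0.00010373,
       -0.00318103]), 'joint_efforts': array([-1.47117484e-03, -4.17618442e+01, -3.59928203e+01,  7.74061214e-02,
        4.91829228e-02, -1.43909515e-04]), 'position': array([ 0.22683573, -0.60845934,  0.21342346]), 'tool_rot': array([-3.08972948e+00, -5.57173073e-01,  3.00880413e-04]), 'contact_force': array([ 0.21303121,  0.11861668, -0.0766894 ]), 'wrist_torque': array([ 0.02696369,  0.0173732 , -0.00808192]), 'opening': 0.09509142786492399}
scene 372.35289724726 314.97677568889844 196.601000660571 [[-0.253, -0.79, 0.558, 1.063], [0.968, -0.209, 0.142, 0.165], [0.004, 0.576, 0.817, 0.787], [0.0, 0.0, 0.0, 1.0]] ['color', 'range_z', 'fx', 'fy', 'cx', 'cy', 'pose', 'shot']
jar [220. 110. 245. 144.] 0.89
jar [235. 140. 266. 165.] 0.66
jar [159. 166. 203. 234.] 0.26
cap_box [206. 159. 284. 239.] 0.72
lid [207. 163. 285. 219.] 0.7
bottle_left [347. 187. 383. 
[... 282 characters left out ...]
], [-0.547, 0.566, -0.616, -0.462], [-0.021, 0.727, 0.687, 0.656], [0.0, 0.0, 0.0, 1.0]] ['color', 'range_z', 'fx', 'fy', 'cx', 'cy', 'pose', 'shot']
jar [305. 341. 344. 400.] 0.95
jar [327. 271. 362. 326.] 0.71
cap_box [333. 197. 437. 299.] 0.58
lid [335. 197. 438. 279.] 0.56
bottle_left [360. 129. 392. 208.] 0.72
bottle_left [305. 117. 330. 195.] 0.66
bottle_left [322. 149. 352. 233.] 0.63
opener [244. 200. 297. 236.] 0.62
shaker [462. 342. 498. 385.] 0.96
wrist 290.956313406357 319.43986536815953 200.24369619121964 [[0.35, 0.903, 0.248, 0.296], [-0.937, 0.338, 0.092, -0.583], [-0.001, -0.264, 0.964, 0.385], [0.0, 0.0, 0.0, 1.0]] ['color', 'range_z', 'fx', 'fy', 'cx', 'cy', 'pose', 'shot']
```

View pics/scene0.png

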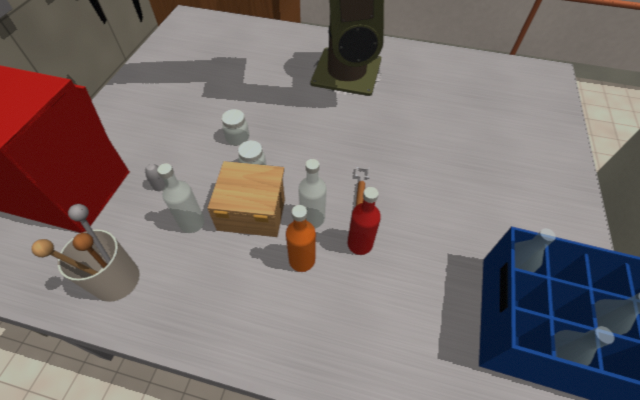

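View pics/side0.png

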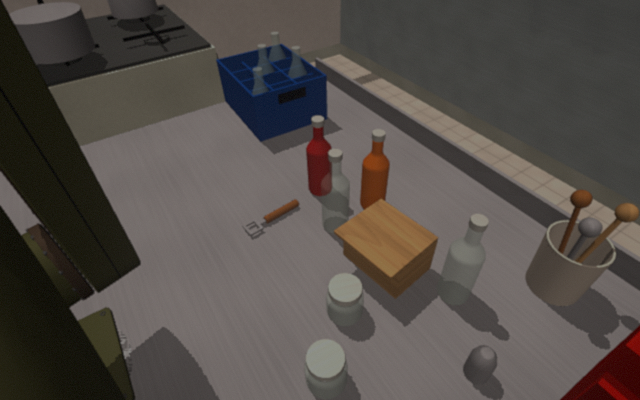

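The side view shows two jars: A at side (345,300) / scene (250,155), right in front of the box, and B at side (325,368) / scene (234,127), closer to the robot and to its right. Next I'll measure them and make an enlarged crop.

```bash
python3 - <<'E'
from h import *
for c in ['scene','side']:
    d=dict(np.load(c+'0.npz'));W=pts(d)
    def top(box,zlo,zhi,n):
        l,t,r,b=box;P=W[t:b,l:r].reshape(-1,3);P=P[(P[:,2]>zlo)&(P[:,2]<zhi)]
        if len(P)<5: print(c,n,'none');return
        q=P[:,:2].astype(np.float32);(cx,cy),rad=cv2.minEnclosingCircle(q)
        print(c,n,len(P),'min',P.min(0).round(3),'max',P.max(0).round(3),'circ',round(cx,3),round(cy,3),round(rad,3))
    B={'scene':{'jarA':(232,138,270,170),'jarB':(216,108,250,146),'shaker':(142,160,168,192),'bl':(297,158,330,228),'br':(160,160,204,234),'opener':(352,166,372,210),'red':(347,187,383,257)},
       'side':{'jarA':(325,270,365,328),'jarB':(303,338,348,400),'shaker':(462,342,500,386),'bl':(320,147,352,236),'br':(443,213,487,306),'opener':(242,198,300,238),'red':(305,117,333,196)}}[c]
    for n,b in B.items(): top(b,0.012,0.3,n)
    for n in ['jarA','jarB']: top(B[n],0.072,0.09,n+' top')
    # lid
    l,t,r,b={'scene':(205,158,288,240),'side':(333,197,440,300)}[c]
    P=W[t:b,l:r].reshape(-1,3);P=P[(P[:,2]>0.094)&(P[:,2]<0.106)]
    import cv2
    rect=cv2.minAreaRect(P[:,:2].astype(np.float32)*1000);print(c,'lid',len(P),rect,cv2.boxPoints(rect).round(0).tolist(),np.median(P[:,2]))
d=dict(np.load('side0.npz'));im=d['color'][180:400,230:510];cv2.imwrite('pics/crop1.png',cv2.cvtColor(cv2.resize(im,None,fx=2.7,fy=2.7,interpolation=2),4))
E
```

```text
scene jarA 844 min [ 0.387 -0.243  0.013] max [ 0.567 -0.08   0.103] circ 0.479 -0.162 0.105
scene jarB 782 min [ 0.349 -0.279  0.013] max [ 0.474 -0.162  0.085] circ 0.413 -0.215 0.077
scene shaker 519 min [ 0.579 -0.391  0.012] max [ 0.694 -0.234  0.213] circ 0.637 -0.309 0.091
scene bl 1535 min [0.568 0.007 0.012] max [0.722 0.068 0.213] circ 0.645 0.045 0.077
scene br 1661 min [ 0.595 -0.363  0.012] max [ 0.71  -0.214  0.213] circ 0.648 -0.291 0.086
scene opener 498 min [0.405 0.111 0.012] max [0.646 0.173 0.214] circ 0.526 0.14 0.123
scene red 1622 min [0.471 0.128 0.012] max [0.663 0.195 0.214] circ 0.567 0.158 0.097
scene jarA top 382 min [ 0.447 -0.188  0.072] max [ 0.51  -0.128  0.085] circ 0.478 -0.159 0.032
scene jarB top 363 min [ 0.349 -0.275  0.072] max [ 0.474 -0.162  0.085] circ 0.413 -0.215 0.077
scene lid 3282 ((630.1046752929688, -92.74166870117188), (195.6632080078125, 186.82838439941406), 7.562959671020508) [[521.0, -13.0], [545.0, -198.0], [739.0, -172.0], [715.0, 13.0]] 0.10046525431323844
side jarA 1591 min [ 0.445 -0.192  0.012] max [ 0.513 -0.127  0.083] cir
[... 247 characters left out ...]
 max [0.658 0.151 0.212] circ 0.603 0.037 0.127
side br 2509 min [ 0.648 -0.275  0.012] max [ 0.702 -0.215  0.212] circ 0.679 -0.244 0.031
side opener 305 min [0.408 0.11  0.012] max [0.552 0.152 0.022] circ 0.481 0.131 0.073
side red 1631 min [0.562 0.017 0.012] max [0.783 0.448 0.212] circ 0.676 0.233 0.24
side jarA top 851 min [ 0.45  -0.188  0.072] max [ 0.509 -0.127  0.083] circ 0.48 -0.157 0.031
side jarB top 1277 min [ 0.35  -0.274  0.072] max [ 0.411 -0.213  0.083] circ 0.38 -0.243 0.031
side lid 4347 ((605.3468017578125, -83.76890563964844), (144.03347778320312, 207.8620147705078), 7.788330554962158) [[520.0, 9.0], [548.0, -197.0], [691.0, -177.0], [663.0, 29.0]] 0.09989465028137512
```

View pics/crop1.png

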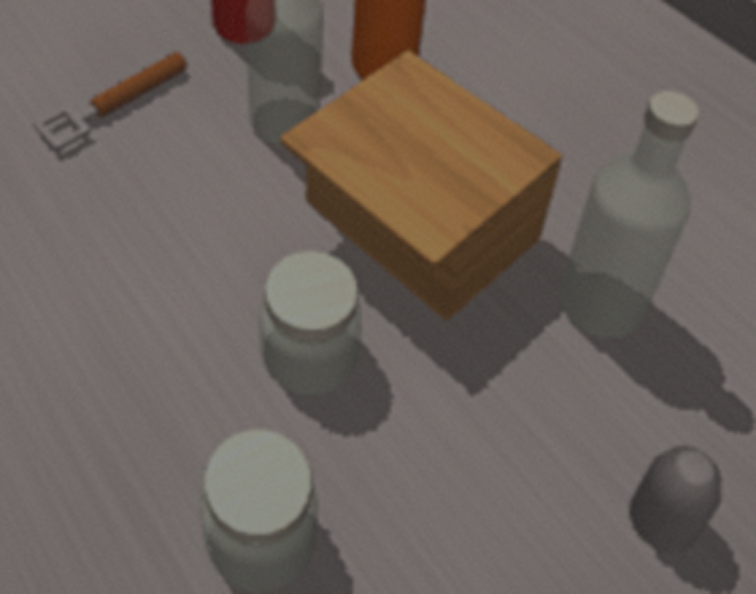

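Jar A at about (0.479, -0.158) is the one meant. It stands farther left than B (0.379, -0.245) and is about 28 mm in front of the lip. Next I'll look at the finger shape in the wrist view and refine the lid pose.

```bash
python3 - <<'E'
from h import *
for c in ['scene','side']:
    d=dict(np.load(c+'0.npz'));W=pts(d)
    hsv=cv2.cvtColor(d['color'],cv2.COLOR_RGB2HSV)
    l,t,r,b={'scene':(203,155,290,242),'side':(330,192,442,302)}[c]
    m=np.zeros((400,640),bool);m[t:b,l:r]=True
    m&=(hsv[...,1]>90)&(hsv[...,0]>10)&(hsv[...,0]<28)&(abs(W[...,2]-0.1)<0.008)
    n,lab,st,_=cv2.connectedComponentsWithStats(m.astype(np.uint8));k=1+st[1:,4].argmax();P=W[lab==k]
    rect=cv2.minAreaRect(P[:,:2].astype(np.float32)*1000);print(c,len(P),rect,cv2.boxPoints(rect).round(0).tolist(),P.mean(0))
w=dict(np.load('wrist0.npz'));s=dict(np.load('side0.npz'))['color'][180:400,0:180]
cv2.imwrite('pics/fing.png',cv2.cvtColor(np.hstack([cv2.resize(w['color'],(500,312)),cv2.resize(s,(255,312))]),4))
W=pts(w);z=W[...,2];print(np.nanmin(w['range_z'][w['range_z']>0]))
E
```

```text
scene 3276 ((608.8971557617188, -112.98335266113281), (144.32119750976562, 149.35263061523438), 7.436895370483398) [[528.0, -48.0], [547.0, -196.0], [690.0, -178.0], [671.0, -30.0]] [ 0.6127909  -0.11121946  0.10025188]
side 4332 ((606.7581176757812, -112.74231719970703), (138.97740173339844, 150.06723022460938), 7.788330078125) [[528.0, -48.0], [548.0, -197.0], [686.0, -178.0], [665.0, -29.0]] [ 0.60266683 -0.11923329  0.09968402]
0.05100191
```

View pics/fing.png

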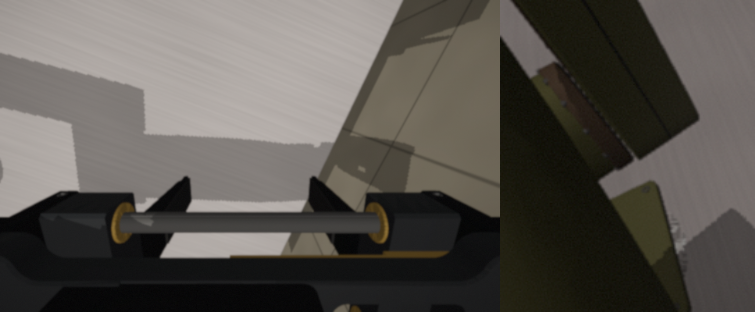

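The fingers are plain straight blades. The front edge of the lid runs from (528,-48) to (547,-196) mm, so the box yaw is about 0.133. The plan is to close the fingers, align them with the box, and go above a spot left of jar A. From there I'll push the jar along the box's -y.

apply_moves([
  [[0,0,0],0.11,-1],
  [[0,0,0],0.112,-1],
  [[1.72,-2.66,0],0,-1],
  [[1.72,-2.66,0],0,-1],
  [[1.72,-2.66,0],0,-1],
  [[1.72,-2.66,0],0,-1],
  [[1.72,-2.66,0],0,-1],
  [[1.72,-2.66,0],0,-1],
  [[1.72,-2.66,0],0,-1],
  [[1.72,-2.66,0],0,-1],
  [[1.72,-2.66,0],0,-1],
  [[1.72,-2.66,0],0,-1],
  [[1.72,-2.66,0],0,-1],
  [[1.72,-2.66,0],0,-1],
  [[1.72,-2.66,0],0,-1],
  [[1.72,-2.66,0],0,-1],
  [[1.72,-2.66,0],0,-1],
  [[1.72,-2.66,0],0,-1],
  [[1.72,-2.66,0],0,-1],
  [[1.72,-2.66,0],0,-1],
])

```text
clock: 2.72
position: [0.4699, -0.0915, 0.215]
tool_rot: [3.134, 0.212, 0.001]
contact_force: [0.6, 0.2, 0.3]
opening: 0.0006
```

```bash
cat > st.py <<'E'
from h import *
from scipy.spatial.transform import Rotation as R
M=np.array([.5378,-.1223]);ps=.133
ex=np.array([np.cos(ps),np.sin(ps)]);ey=np.array([-np.sin(ps),np.cos(ps)])
def bf(p): d=np.array(p[:2])-M; return np.round([d@ex*1000,d@ey*1000],1)
def st():
    o=manip.get_obs();r=R.from_rotvec(o['tool_rot']).as_matrix()
    print('t',round(o['clock'],2),'tcp',o['position'].round(4),'box',bf(o['position']),'yawx',round(np.arctan2(r[1,0],r[0,0]),3),'tilt',r[:,2].round(3),'F',o['contact_force'].round(2),'Fbox',round(o['contact_force'][:2]@ex,2),round(o['contact_force'][:2]@ey,2),'open',round(o['opening'],4));return o
E
python3 -c "
from st import *
st()"
```

```text
t 2.72 tcp [ 0.4699 -0.0915  0.215 ] box [-63.2  39.6] yawx 0.135 tilt [ 0.001 -0.    -1.   ] F [0.6  0.21 0.34] Fbox 0.62 0.13 open 0.0006
```

apply_moves([
  [[0,0,2.5],0,-1],
  [[0,0,2.5],0,-1],
  [[0,0,2.5],0,-1],
  [[0,0,2.5],0,-1],
  [[0,0,2.5],0,-1],
  [[0,0,2.5],0,-1],
  [[0,0,2],0,-1],
  [[0,0,1.5],0,-1],
  [[0,0,0.8],0,-1],
  [[0,0,0],0,-1],
  [[0,0,0],0,-1],
])

```text
clock: 3.63
position: [0.4696, -0.0931, 0.0219]
tool_rot: [-3.134, -0.212, -0.0]
contact_force: [0.8, 0.0, -0.0]
opening: 0.0002
```

```bash
python3 -c "
from st import *
st();d=manip.read_camera('side');save(d,'side1.png')"
```

```text
t 3.63 tcp [ 0.4696 -0.0931  0.0219] box [-63.7  38. ] yawx 0.135 tilt [ 0.  0. -1.] F [ 0.76  0.03 -0.03] Fbox 0.76 -0.07 open 0.0002
```

View pics/side1.png

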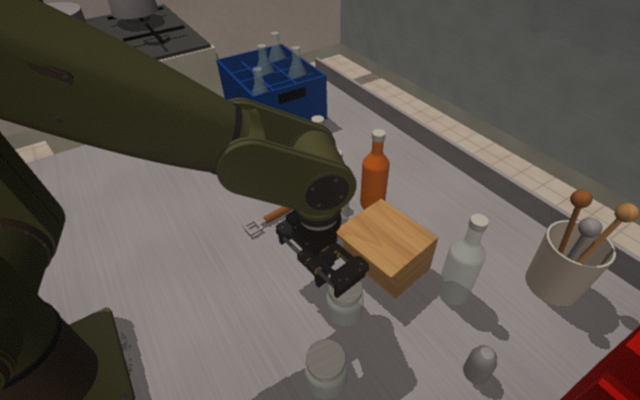

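The side view shows the shut gripper down just left of the jar (345,300), clear of the lid. I'll push slowly along tool +y.

apply_moves([
  [[0,0.6,0],0,-1],
  [[0,0.6,0],0,-1],
  [[0,0.5,0],0,-1],
  [[0,0.4,0],0,-1],
  [[0,0.5,0],0,-1],
  [[0,0.5,0],0,-1],
  [[0,0.5,0],0,-1],
  [[0,0.5,0],0,-1],
  [[0,0.5,0],0,-1],
  [[0,0.5,0],0,-1],
  [[0,0.5,0],0,-1],
  [[0,0.5,0],0,-1],
])

```text
clock: 4.68
position: [0.4782, -0.1531, 0.0224]
tool_rot: [-3.133, -0.21, -0.002]
contact_force: [-0.4, 5.2, 4.9]
opening: 0.0002
```

```bash
cat > jar.py <<'E'
from st import *
def jarpos(name='side',fn=None):
    d=manip.read_camera(name)
    if fn: save(d,fn)
    W=pts(d);c=[]
    for r in manip.outline_of('jar',d):
        P=W[r['pixels']];P=P[np.isfinite(P).all(1)];P=P[(P[:,2]>.068)&(P[:,2]<.088)]
        if len(P)<20: print('few',r['box']);continue
        q=cv2.minEnclosingCircle(P[:,:2].astype(np.float32));print(name,'jar conf',round(r['confidence'],2),np.round(r['box']),np.round(q[0],4),round(q[1],4),'box',bf(q[0]),'z',P[:,2].max().round(3))
    return d,W
E
python3 -c "
from jar import *
st();jarpos('side','side2.png')"
```

```text
t 4.68 tcp [ 0.4782 -0.1531  0.0224] box [-63.1 -22.6] yawx 0.134 tilt [ 0.001  0.002 -1.   ] F [-0.44  5.18  4.86] Fbox 0.25 5.19 open 0.0002
side jar conf 0.82 [341. 287. 379. 342.] [ 0.4832 -0.1953] 0.0312 box [-63.8 -65.1] z 0.083
side jar conf 0.78 [303. 338. 346. 399.] [ 0.3805 -0.2429] 0.0309 box [-171.9  -98.7] z 0.083
side jar conf 0.6 [359. 198. 438. 300.] [ 0.6311 -0.184 ] 0.0555 box [ 84.3 -73.6] z 0.088
few [363.7, 206.3, 440.1, 283.4]
```

View pics/side2.png

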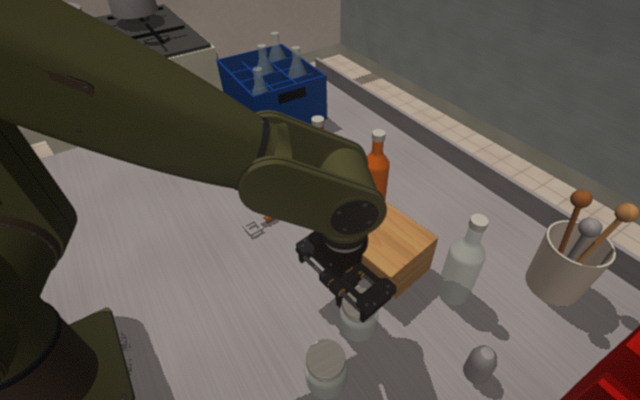

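The jar is sliding upright: its top is still at 83 mm, and it is now at box y -65. Continuing.

apply_moves([
  [[0,0.5,0],0,-1],
  [[0,0.5,0],0,-1],
  [[0,0.5,0],0,-1],
  [[0,0.5,0],0,-1],
  [[0,0.5,0],0,-1],
  [[0,0.5,0],0,-1],
])

```text
clock: 5.28
position: [0.4819, -0.1826, 0.0221]
tool_rot: [-3.133, -0.211, -0.0]
contact_force: [-0.4, 5.9, 5.7]
opening: 0.0005
```

```bash
python3 -c "
from jar import *
st();jarpos('side','side3.png')"
```

```text
t 5.28 tcp [ 0.4819 -0.1826  0.0221] box [-63.4 -52.3] yawx 0.134 tilt [ 0.     0.002 -1.   ] F [-0.42  5.92  5.69] Fbox 0.37 5.92 open 0.0005
side jar conf 0.98 [303. 337. 346. 399.] [ 0.3809 -0.2432] 0.0312 box [-171.5  -99. ] z 0.083
side jar conf 0.69 [350. 298. 389. 356.] [ 0.4854 -0.2254] 0.0312 box [-65.6 -95.2] z 0.083
```

apply_moves([
  [[0,0.5,0],0,-1],
  [[0,0.5,0],0,-1],
  [[0,0.5,0],0,-1],
  [[0,0.5,0],0,-1],
  [[0,0.5,0],0,-1],
  [[0,0.5,0],0,-1],
  [[0,0.4,0],0,-1],
  [[0,0.2,0],0,-1],
  [[0,0,0],0,-1],
])

```text
clock: 6.13
position: [0.4865, -0.2188, 0.0217]
tool_rot: [-3.134, -0.211, 0.0]
contact_force: [-0.6, 3.5, 3.7]
opening: 0.0006
```

```bash
python3 -c "
from jar import *
st();jarpos('side','side4.png')"
```

```text
t 6.13 tcp [ 0.4865 -0.2188  0.0217] box [-63.7 -88.8] yawx 0.135 tilt [-0.  0. -1.] F [-0.6   3.54  3.71] Fbox -0.13 3.59 open 0.0006
side jar conf 0.91 [364. 313. 407. 371.] [ 0.4895 -0.261 ] 0.0308 box [ -66.3 -131. ] z 0.083
side jar conf 0.68 [305. 340. 345. 399.] [ 0.3807 -0.2434] 0.0309 box [-171.8  -99.2] z 0.083
```

View pics/side4.png

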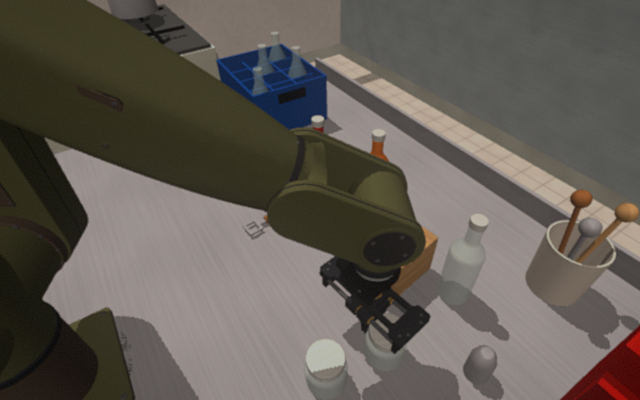

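The jar now stands at box y -131, so its left edge is about 21 mm beyond the box side, and it is upright. I'll back off and move to the front of the lip's middle.

apply_moves([
  [[0,-1,0],0,-1],
  [[0,-2,0],0,-1],
  [[0,-2,-1],0,-1],
  [[0,-2,-2],0,-1],
  [[0,-1.6,-2],0,-1],
  [[0.3,-0.3,0],0,-1],
  [[0.7,0,0],0,-1],
  [[1,0,0],0,-1],
  [[1,0,0],0,-1],
  [[0.5,0,0],0,-1],
  [[0,0,0],0,-1],
  [[0,0,0],0,-1],
])

```text
clock: 7.23
position: [0.5092, -0.1262, 0.0707]
tool_rot: [-3.134, -0.211, 0.003]
contact_force: [-0.0, 0.2, -1.6]
opening: 0.0005
```

```bash
python3 -c "
from jar import *
st();d,W=jarpos('side','side5.png')"
```

```text
t 7.23 tcp [ 0.5092 -0.1262  0.0707] box [-28.9  -0.1] yawx 0.135 tilt [-0.002  0.    -1.   ] F [-0.02  0.15 -1.62] Fbox -0.0 0.15 open 0.0005
side jar conf 0.82 [365. 311. 408. 372.] [ 0.49   -0.2613] 0.0312 box [ -65.8 -131.4] z 0.083
side jar conf 0.72 [302. 338. 346. 400.] [ 0.3806 -0.2433] 0.0306 box [-171.9  -99.1] z 0.083
```

View pics/side5.png

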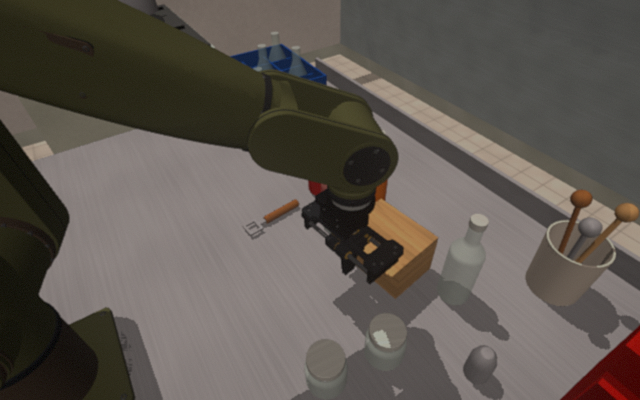

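Jar stays put and the fingers are in front of the lip. Creeping in to make contact.

apply_moves([
  [[0.5,0,0],0,-1],
  [[0.5,0,0],0,-1],
  [[0.3,0,0],0,-1],
  [[0.2,0,0],0,-1],
  [[0.2,0,0],0,-1],
  [[0.1,0,0],0,-1],
  [[0,0,0],0,-1],
])

```text
clock: 7.92
position: [0.5273, -0.1235, 0.0717]
tool_rot: [3.134, 0.212, 0.0]
contact_force: [-0.1, -0.5, 0.7]
opening: 0.0006
```

```bash
python3 -c "
from jar import *
st()"
```

```text
t 7.92 tcp [ 0.5273 -0.1235  0.0717] box [-10.6   0.2] yawx 0.135 tilt [ 0. -0. -1.] F [-0.13 -0.55  0.7 ] Fbox -0.2 -0.52 open 0.0006
```

apply_moves([
  [[0.1,0,0],0,-1],
  [[0.1,0,0],0,-1],
  [[0,0,0],0,-1],
])

```text
clock: 8.17
position: [0.5276, -0.1234, 0.0716]
tool_rot: [-3.134, -0.212, 0.006]
contact_force: [-5.1, -1.1, 4.7]
opening: 0.0004
```

```bash
python3 -c "
from jar import *
st()"
```

```text
t 8.17 tcp [ 0.5276 -0.1234  0.0716] box [-10.2   0.3] yawx 0.135 tilt [-0.004 -0.    -1.   ] F [-5.1  -1.09  4.74] Fbox -5.2 -0.4 open 0.0004
```

Contact on the lip gives 5 N with high friction. Now I'll raise along the lip's arc with light pressure.

apply_moves([
  [[0.05,0,-0.2],0,-1],
  [[0.05,0,-0.3],0,-1],
  [[0.0,0,-0.3],0,-1],
  [[0.03,0,-0.4],0,-1],
  [[0.05,0,-0.4],0,-1],
  [[0.06,0,-0.4],0,-1],
  [[0,0,0],0,-1],
])

```text
clock: 8.75
position: [0.5293, -0.1231, 0.0913]
tool_rot: [-3.134, -0.212, 0.009]
contact_force: [-6.4, -1.0, 1.0]
opening: 0.0004
```

```bash
python3 -c "
from jar import *
st();d=manip.read_camera('side');save(d,'side6.png');e=manip.read_camera('scene');
cv2.imwrite('pics/c6.png',cv2.cvtColor(np.hstack([cv2.resize(d['color'][180:330,280:480],(400,300)),cv2.resize(e['color'][130:280,170:370],(400,300))]),4))"
```

```text
t 8.75 tcp [ 0.5293 -0.1231  0.0913] box [-8.5  0.3] yawx 0.135 tilt [-0.005 -0.    -1.   ] F [-6.38 -0.97  0.95] Fbox -6.45 -0.12 open 0.0004
```

View pics/c6.png

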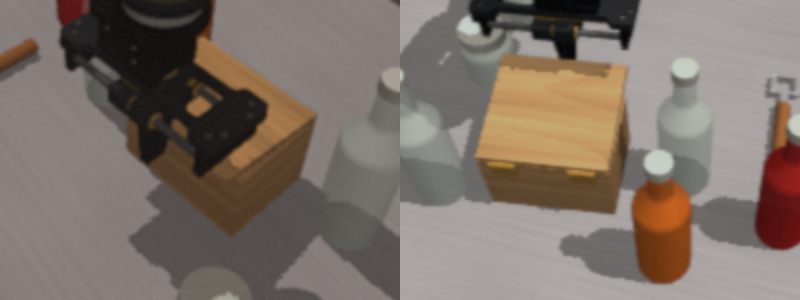

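```bash
cat > lid.py <<'E'
from st import *
H=M+0.138*ex
def lid(name='scene',fn=None):
    d=manip.read_camera(name)
    if fn: save(d,fn)
    W=pts(d);hsv=cv2.cvtColor(d['color'],cv2.COLOR_RGB2HSV)
    x=((W[...,:2]-H)@ex);y=((W[...,:2]-H)@ey);z=W[...,2]-.09
    m=(hsv[...,1]>80)&(hsv[...,0]>8)&(hsv[...,0]<28)&(abs(y)<.07)&(x>-.16)&(x<.12)&(z>-.002)&(np.hypot(x,z)<.15)&(np.hypot(x,z)>.03)
    a=np.arctan2(z[m],-x[m])
    print(name,m.sum(),'lid angle pct',np.percentile(a,[5,25,50,75,95]).round(3) if m.sum() else None,'rmax',np.hypot(x,z)[m].max().round(3) if m.sum() else None)
    return d,W
E
python3 -c "
from lid import *
lid('scene');lid('side')"
```

```text
scene 2542 lid angle pct [0.213 0.233 0.267 0.332 0.452] rmax 0.149
side 724 lid angle pct [0.142 0.228 0.27  0.387 0.474] rmax 0.149
```

The lid has risen to about 0.145 rad, with the fingers holding it without slipping. Computing the arc increments.

```bash
python3 -c "
import numpy as np
t=np.arange(.145,1.75,.06)
for a,b in zip(t,t[1:]): print(round(b,3),round(13.8*(np.cos(a)-np.cos(b)),2),round(-13.8*(np.sin(b)-np.sin(a)),2))"
```

```text
0.205 0.14 -0.82
0.265 0.19 -0.81
0.325 0.24 -0.79
0.385 0.29 -0.78
0.445 0.33 -0.76
0.505 0.38 -0.74
0.565 0.42 -0.71
0.625 0.46 -0.69
0.685 0.5 -0.66
0.745 0.54 -0.63
0.805 0.58 -0.59
0.865 0.61 -0.56
0.925 0.65 -0.52
0.985 0.68 -0.48
1.045 0.7 -0.44
1.105 0.73 -0.39
1.165 0.75 -0.35
1.225 0.77 -0.3
1.285 0.79 -0.26
1.345 0.8 -0.21
1.405 0.81 -0.16
1.465 0.82 -0.11
1.525 0.83 -0.06
1.585 0.83 -0.01
1.645 0.83 0.04
1.705 0.82 0.09
```

apply_moves([
  [[0.16,0,-0.8],0,-1],
  [[0.2,0,-0.8],0,-1],
  [[0.25,0,-0.79],0,-1],
  [[0.3,0,-0.78],0,-1],
  [[0.34,0,-0.76],0,-1],
  [[0.38,0,-0.74],0,-1],
  [[0,0,0],0,-1],
])

```text
clock: 9.53
position: [0.5467, -0.1205, 0.1407]
tool_rot: [-3.134, -0.212, 0.005]
contact_force: [-11.2, 0.8, 6.1]
opening: 0.0
```

```bash
python3 -c "
from lid import *
st();d,_=lid('scene');e,_=lid('side')
cv2.imwrite('pics/c7.png',cv2.cvtColor(np.hstack([cv2.resize(e['color'][180:330,280:480],(400,300)),cv2.resize(d['color'][130:280,170:370],(400,300))]),4))"
```

```text
t 9.53 tcp [ 0.5467 -0.1205  0.1407] box [9.  0.6] yawx 0.135 tilt [-0.003  0.001 -1.   ] F [-11.21   0.79   6.12] Fbox -11.01 2.27 open 0.0
scene 3122 lid angle pct [0.591 0.613 0.643 0.699 0.81 ] rmax 0.143
side 898 lid angle pct [-0.013  0.004  0.58   0.644  0.806] rmax 0.15
```

View pics/c7.png

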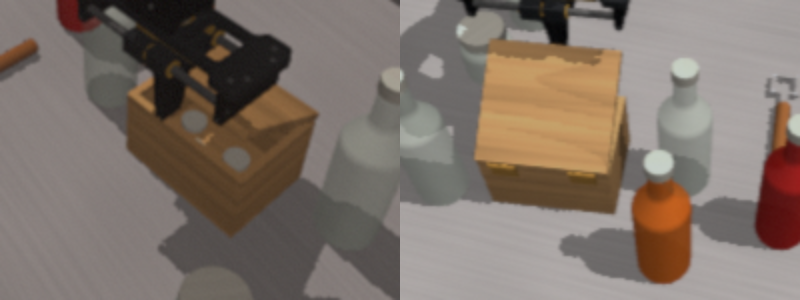

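The lid is at about 0.52 rad, the box interior is visible, and the lip rests on the fingers. Continuing with slightly less inward pressure.

apply_moves([
  [[0.35,0,-0.7],0,-1],
  [[0.42,0,-0.68],0,-1],
  [[0.48,0,-0.65],0,-1],
  [[0.52,0,-0.6],0,-1],
  [[0.57,0,-0.56],0,-1],
  [[0.61,0,-0.52],0,-1],
  [[0.65,0,-0.5],0,-1],
  [[0.68,0,-0.46],0,-1],
  [[0,0,0],0,-1],
])

```text
clock: 10.38
position: [0.5923, -0.115, 0.1864]
tool_rot: [3.134, 0.212, 0.006]
contact_force: [-2.1, 0.0, 1.1]
opening: 0.0003
```

```bash
python3 -c "
from lid import *
st();d,_=lid('scene');e,_=lid('side')
cv2.imwrite('pics/c8.png',cv2.cvtColor(np.hstack([cv2.resize(e['color'][180:330,280:480],(400,300)),cv2.resize(d['color'][130:280,170:370],(400,300))]),4))"
```

```text
t 10.38 tcp [ 0.5923 -0.115   0.1864] box [55. -0.] yawx 0.135 tilt [ 0.004 -0.001 -1.   ] F [-2.08  0.05  1.07] Fbox -2.06 0.32 open 0.0003
scene 3318 lid angle pct [1.071 1.093 1.119 1.171 1.281] rmax 0.142
side 1131 lid angle pct [-0.013  0.005  1.017  1.03   1.062] rmax 0.15
```

View pics/c8.png

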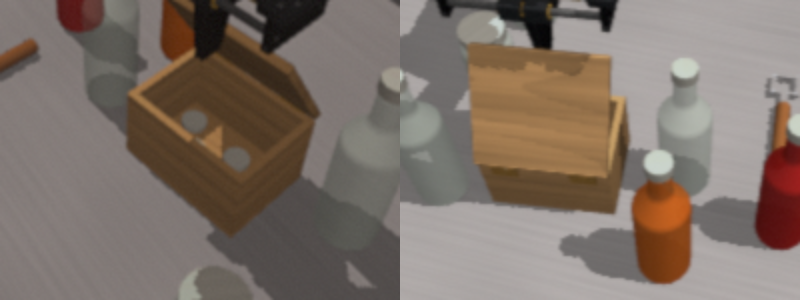

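The lid is at about 1.0 rad with only 2 N on the fingers. Pushing on horizontally, slowing near the balance point.

apply_moves([
  [[0.7,0,-0.3],0,-1],
  [[0.8,0,-0.2],0,-1],
  [[0.8,0,0],0,-1],
  [[0.8,0,0],0,-1],
  [[0.8,0,0],0,-1],
  [[0.8,0,0],0,-1],
  [[0.6,0,0],0,-1],
  [[0.4,0,0],0,-1],
  [[0,0,0],0,-1],
])

```text
clock: 11.23
position: [0.6472, -0.1071, 0.1898]
tool_rot: [-3.134, -0.212, 0.0]
contact_force: [0.3, -0.6, 0.6]
opening: 0.0007
```

```bash
python3 -c "
from lid import *
st();d,_=lid('scene');e,_=lid('side')
cv2.imwrite('pics/c9.png',cv2.cvtColor(np.hstack([cv2.resize(e['color'][150:330,280:480],(400,360)),cv2.resize(d['color'][100:280,170:370],(400,360))]),4))"
```

```text
t 11.23 tcp [ 0.6472 -0.1071  0.1898] box [110.5   0.5] yawx 0.135 tilt [-0.  0. -1.] F [ 0.32 -0.65  0.6 ] Fbox 0.24 -0.68 open 0.0007
scene 2719 lid angle pct [1.473 1.528 1.549 1.595 1.697] rmax 0.149
side 2690 lid angle pct [-0.005  1.453  1.463  1.474  1.5  ] rmax 0.15
```

View pics/c9.png

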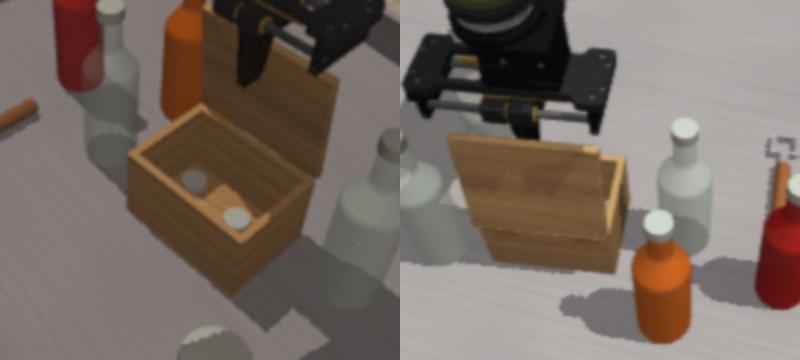

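The lid is at about 1.45 rad, just short of balance. Next come small pushes through the balance point to about 1.75.

apply_moves([
  [[0.3,0,0],0,-1],
  [[0.3,0,0],0,-1],
  [[0.3,0,0],0,-1],
  [[0.3,0,0],0,-1],
  [[0.4,0,0],0,-1],
  [[0.4,0,0],0,-1],
  [[0.4,0,0],0,-1],
  [[0.4,0,0],0,-1],
  [[0.4,0,0],0,-1],
  [[0,0,0],0,-1],
  [[0,0,0],0,-1],
  [[0,0,0],0,-1],
])

```text
clock: 12.33
position: [0.6781, -0.103, 0.19]
tool_rot: [-3.134, -0.212, 0.0]
contact_force: [-1.1, 0.5, -0.4]
opening: 0.0004
```

```bash
python3 -c "
from lid import *
st();d,_=lid('scene');e,_=lid('side')
cv2.imwrite('pics/c10.png',cv2.cvtColor(np.hstack([cv2.resize(e['color'][150:330,280:480],(400,360)),cv2.resize(d['color'][100:280,170:370],(400,360))]),4))"
```

```text
t 12.33 tcp [ 0.6781 -0.103   0.19  ] box [141.6   0.5] yawx 0.135 tilt [-0. -0. -1.] F [-1.14  0.48 -0.42] Fbox -1.07 0.63 open 0.0004
scene 1256 lid angle pct [-0.003  1.959  2.015  2.05   2.156] rmax 0.147
side 3452 lid angle pct [-2.000e-03  1.952e+00  1.966e+00  1.980e+00  2.010e+00] rmax 0.15
```

View pics/c10.png

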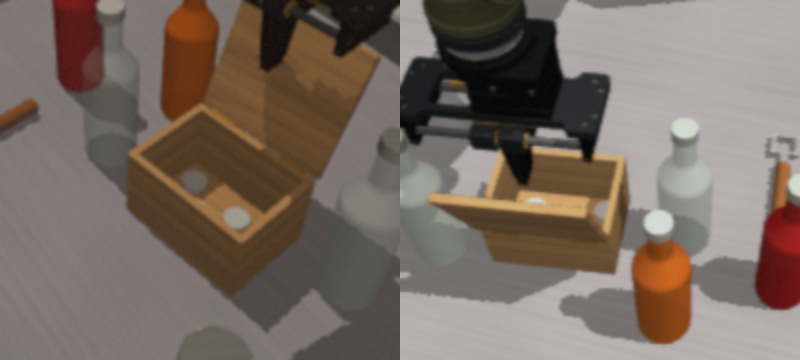

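The lid is open against its stop at about 1.95 rad. Retreating back and up, clear of everything.

apply_moves([
  [[-1,0,0],0,-1],
  [[-2,0,0],0,-1],
  [[-2.5,0,-1],0,-1],
  [[-2.5,0,-1],0,-1],
  [[-3,0,-1],0,-1],
  [[-3,0,-1],0,-1],
  [[-3,0,-1],0,-1],
  [[-3,0,-1],0,-1],
  [[-2,0,0],0,-1],
  [[0,0,0],0,-1],
  [[0,0,0],0,-1],
])

```text
clock: 13.35
position: [0.4595, -0.1327, 0.2504]
tool_rot: [3.134, 0.21, 0.003]
contact_force: [0.5, 0.1, 1.0]
opening: 0.0003
```

```bash
python3 -c "
from lid import *
from jar import jarpos
st();lid('scene','scene11.png');lid('side','side11.png');d,W=jarpos('side')
def top(b,n):
    l,t,r,bb=b;P=W[t:bb,l:r].reshape(-1,3);P=P[(P[:,2]>.012)&(P[:,2]<.3)];c=cv2.minEnclosingCircle(P[:,:2].astype(np.float32));print(n,np.round(c[0],3),round(c[1],3),P[:,2].max().round(3))
top((462,342,500,386),'shaker');top((242,198,300,238),'opener');top((443,213,487,306),'br')
a=cv2.imread('pics/side0.png')[190:240,320:336];
"
```

```text
t 13.35 tcp [ 0.4595 -0.1327  0.2504] box [-79.    0.1] yawx 0.134 tilt [ 0.002 -0.    -1.   ] F [0.53 0.12 1.01] Fbox 0.54 0.05 open 0.0003
scene 1276 lid angle pct [-0.006  1.958  2.015  2.051  2.158] rmax 0.142
side 3974 lid angle pct [-1.000e-03  1.956e+00  1.966e+00  1.978e+00  2.009e+00] rmax 0.139
side jar conf 0.75 [303. 338. 347. 400.] [ 0.3808 -0.2433] 0.0309 box [-171.7  -99.1] z 0.083
side jar conf 0.64 [365. 314. 407. 371.] [ 0.4897 -0.2611] 0.031 box [ -66.1 -131.2] z 0.083
side jar conf 0.42 [324. 190. 348. 233.] [0.5871 0.0114] 0.0123 box [ 66.6 126. ] z 0.087
side jar conf 0.15 [343. 146. 471. 299.] [ 0.6212 -0.1114] 0.0923 box [84.1 -0.2] z 0.088
shaker [ 0.594 -0.375] 0.021 0.078
opener [0.48  0.137] 0.074 0.022
br [ 0.686 -0.216] 0.059 0.212
```

View pics/side11.png

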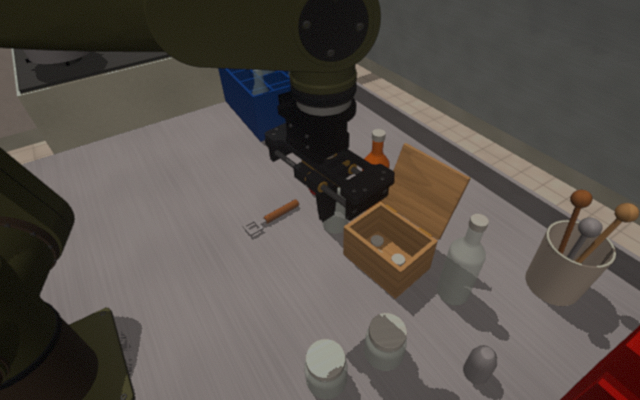

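View pics/scene11.png

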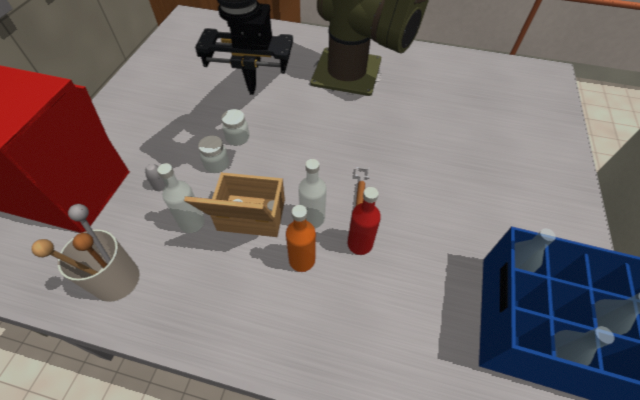

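Both views agree: the lid leans open at the stop, the jar stands upright right of the box's front, and the bottles, opener and shaker look unmoved. Handing in.

```bash
python3 -c "
from h import *
print(manip.job_done(), manip.get_obs()['clock'])"
```

```text
the job is handed in; nothing more can be done
the job is handed in; nothing more can be done
```

The jar is out of the way and the box's lid is open and leaning by itself. I handed the job in at about 13.5 s.

- **Jar:** I pushed the leftmost of the two look-alike jars about 103 mm to the right with closed fingers. It now stands upright, with its near edge about 21 mm past the box's side.
- **Lid:** The tool can only point straight down, so the first lift was not from directly under the lip. The fingers pressed on the lip's front edge and carried it up by friction. After that they pushed under it and past the balance point at about 1.5 rad. It rests at about 1.95 rad on its end stop, and stayed there once the arm was clear.
- **Other objects:** The shaker measured exactly where it began, and the other jar stayed within a millimetre. I checked both bottles only by eye, comparing the first and last pictures, and they look unmoved. The opener's last measurement came out 6 mm different from the first, which I put down to the way its points were picked out, because it sits at the same pixels in both pictures.
- **Forces:** The highest reading I took between moves was about 11 N sideways, or about 13 N in total, on the fingers.

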